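# Unlatch the pin cassette and hold it up

### The arm

A 7-joint arm with a two-finger parallel gripper is mounted at the origin on a cart in front of the work surface, level with it; the furniture and walls round the work are solid. World frame = base frame: x ahead of the robot, y to its left, z up, the work surface at z = 0. Lengths are in m, angles in rad, forces in N, time in s.
With the tool pointing down it reaches from about 0.35 to 0.9 m from the base axis. Payload 7.2 kg.
Tool frame: the origin (TCP) lies between the finger pads; the fingertips stand 11 mm ahead of it and the grasp point (between the pads) lies 8 mm behind it; z points along the fingers, y is the line along which they close (so a half turn about z gives the same grasp; the last joint's range is limited). The gripper opens to 85 mm and grips with 20 to 120 N. Pads are 22 mm wide; open, the fingers measure 114 mm over their backs; the gripper's body (76 mm by 85 mm) begins 54 mm behind the grasp point. The pads swing forward as they close: fully open they stand 13 mm farther back than shut.
Start: joints at [-1.212, 0.411, -0.013, 1.596, 0.006, 1.134, -0.082], TCP at [0.259, 0.569, 0.242] pointing down, gripper open.
Joint ranges: [-2.95, 2.95], [-0.29, 1.99], [-1.47, 1.44], [0.14, 2.54], [-1.03, 4.17], [0.13, 1.85], [-2.86, 2.86]. Speed limits (rad/s): [2.39, 2.39, 3.01, 3.01, 3.14, 3.14, 3.14].

### API

Orientations are given as a unit quaternion [x, y, z, w].
In Python, from cell import env gives the robot as it stands. The module is installed in compiled form; this text tells all that it offers.
- The arm moves only by the tool jog_arm, never from a script. Its argument "series" is a list of rows, each a list of 5 numbers: the shift along the tool's x, y, z in mm, then the turn about the tool's z in rad, then the opening, from 0 (shut) to 1 (fully open). In form: [[x, y, z, turn, fingers], ...]. A call has 1 to 8 rows; each row is the pose to reach, as a shift and turn from the pose commanded when the call began, along the tool's axes at that moment; what a row does not reach only later rows make up. A row lasts 1/10 s, in which the tool goes at most 50 mm and 8.59 degrees, less where a joint would pass 70% of its speed; a pose out of reach is approached as far as the arm can. A call with a gripper value outside its range is refused whole. The fingers move at their own pace and stop on an object; "squeeze" is the grip in N (left out, the last holds). Time passes only in rows, so rows that repeat a pose let the fingers close. It gives the time, the measured TCP pose, the force, the opening and the grip force at its end, in the units of the state.
- env.state(): the state, without advancing time (a new reading comes with each control period).
- env.read_camera(name): name is "scene" or "top" or "wrist"; returns a dict with "pixels" (480x640x3 uint8, blue, green, red), "fx", "fy", "cx", "cy" (pixels), "world_from_camera" (4x4, takes a point from camera to world coordinates). Camera axes: x right, y down, z forward; pixel columns grow to the right and rows downward; lengths in m; the calibration is good to about 2 mm. A picture is of the moment at which its call begins. There is no depth.
- env.sign_off(): hands the job in; it is judged then, once.
The state is a dict: "clock": time; "joints": joint angles; "joint_vel": joint speeds; "joint_torque": joint torques, N m; "tool_pos": TCP position; "orientation": TCP orientation; "wrist_force": force on the tool from outside, world axes, zero at the start; "wrist_torque": the same for the moment, N m; "opening": finger opening in m; "grip_force": force on a finger pad.
Only numpy, scipy, OpenCV 4.12 (cv2) and the standard library are available. Lean on these libraries where they do the work, as an engineer would, in place of code of your own. Each camera call takes 0.05 s, during which the arm holds its last target. There are 200 camera calls.

### The job

A cassette of lock pins is clipped into its dock on the bench, with a small carry tray nested on top of it. Lift the tray off by its handle, keep it level, and set it down (no dropping) in the middle of the rubber mat; then pinch the cassette's two opposed side catches together, and with both squeezed fully in lift the cassette straight out of the dock. Finish still holding it: upright, catches squeezed, clear of everything, its underside some 10 cm above the top of the dock; do not put it back or let go, and leave the other things on the bench alone.

Things in the scene. Friction and masses are not known exactly. Their poses are not given: they have to be found in the camera images.
- dock: Grey metal dock fixed to the bench, may stand turned: base 104 x 104 x 8 mm, on it an open socket 79 mm long (its x), 84 mm wide (its y), top edge 36 mm above the bench. Origin at the centre of its underside. Two bright ledges along its y sides hold down the cassette's hooks: the cassette has only about 1.5 mm of lift until both catches are squeezed in about 4 mm.
- cassette: Grey cassette, loose, 0.25 kg. Origin: centre of underside, 8 mm above the bench when seated; axes then the dock's. Core 64 (x) x 36 (y) x 76 mm. Black sprung catches on its +y and -y sides, 24 mm wide in x, up to 66 mm above the origin (38 mm proud of the dock's top edge); 52 mm across their outer faces when free, 40 mm when fully in. Low corner guides: 30 mm high, 52 mm across.
- catch_left_pad (a point): Centre of the ribbed pinch face of the catch on the cassette's +y side, 54 mm above the cassette's underside; it moves with the catch.
- catch_right_pad (a point): The same on the -y side.
- catch_left (a joint): How far the +y catch is squeezed in: 0 free, 0.006 m fully in against its stop. Its spring pushes back with about 3 N at 0 and 7 N at full travel. Its hook clears the dock's ledge beyond about 0.004.
- catch_right (a joint): The same for the -y catch.
- tray: Open aluminium tray with fixed lock pins, loose, 0.16 kg, 110 (x) x 100 (y) mm, walls 22 mm high, nested on the cassette's head (6 mm deep foot frame 76 x 48 mm, 2 mm play a side), hiding the catches; axes then the dock's. Origin: centre of underside, 78 mm above the bench at first, 3 mm on the mat. Wooden handle bar along x: 76 mm long, 12 mm thick in y, 38 to 54 mm above the origin.
- mat: Flat black rubber mat, 150 x 150 x 3 mm, fixed on the bench, may be turned. Origin at the centre of its underside.
- padlock: Small steel padlock, 58 x 38 x 16 mm, lying on the bench; leave alone. Origin at the centre of its underside.
- loupe: Black eye loupe, 35 mm across, 33 mm high; leave alone. Origin at the centre of its underside.
- oil_bottle: White oil bottle with a pointed red cap, 43 mm across, 127 mm high, standing; leave alone. Origin at the centre of its underside.
- keys: Bunch of keys lying flat, 101 x 122 x 8 mm; leave alone. Origin at the centre of its underside.
- parts_box: Small carton for parts, 50 x 53 x 29 mm; leave alone. Origin at the centre of its underside.

How it is judged:
On the way, in this order (a step that is already met when the one before it is completed fails the run):
1. the tray stands upright on the mat, let go (horizontal distance between tray and mat below 0.05 m and height (world z) of tray below 0.009 m and angle between tray's own z axis and vertical below 0.12 rad and contact force between tray and the fingers below 0.05 N and linear speed of tray below 0.03 m/s), for 0.3 s.
2. both side catches are squeezed in while the cassette still sits in the dock (value of joint each of catch_left, catch_right above 0.0042 m and z of cassette in the frame of dock below 0.013 m and contact force between cassette and the fingers above 2 N), for 0.1 s.
At the end, for the whole second after the job is handed in: Tray upright within 7 degrees on the mat, its middle within 50 mm of the mat's, untouched, at rest; cassette held still in the fingers, both catches in over 4.2 mm, upright within 17 degrees, underside at least 60 mm above the dock's top edge, touching neither dock nor tray (all of step 1 and value of joint each of catch_left, catch_right above 0.0042 m and z of cassette in the frame of dock above 0.096 m and angle between cassette's own z axis and vertical below 0.3 rad and contact force between cassette and the fingers above 2 N and contact force between cassette and dock below 0.05 N and contact force between cassette and tray below 0.05 N and linear speed of cassette below 0.04 m/s); the arm keeps its last pose, push and grip.
It fails at once if the tray is tipped more than 35 degrees (angle between tray's own z axis and vertical above 0.61 rad).
It fails at once if the tray is dropped or slammed down (linear speed of tray above 0.75 m/s and height (world z) of tray below 0.05 m).
It fails at once if another thing on the bench is pushed more than 20 mm (distance of any of padlock, loupe, oil_bottle, keys, parts_box from where it was at the start of the episode above 0.02 m).
It also fails if it takes over 53 s, if anything falls off the work surface, if the arm or the gripper's body presses on something with over 40 N, if the wrist force passes 120 N, or if a joint passes its speed limit or range.

## Working session

There is one attempt and no reset: what is moved stays moved. The work goes in short steps, Python scripts to look and compute and a tool call to move; the robot and the scene stay as the last step left them, time stands still between calls to the robot, and variables do not carry over. Pictures are saved under pics/ and viewed, at most 10 in all, crops included, and the job is handed in when it is done.

Besides the shell and the picture viewer there is one more tool, called as a command line: name --pt "numbers of a row" for each row, then --argument value for the rest. jog_arm: Moves the arm, as the interface text tells. Its arguments: {"type":"object","properties":{"series":{"type":"array","items":{"type":"array","items":{"type":"number"}}},"squeeze":{"type":"number"}},"required":["series"]}

```bash
mkdir -p pics; python3 - <<'E'
from cell import env
import cv2,json,numpy as np,pickle
s=env.state(); print({k:np.round(v,3).tolist() for k,v in s.items()})
for n in("top","scene"):
    c=env.read_camera(n); cv2.imwrite(f"pics/{n}0.png",c["pixels"]); pickle.dump(c,open(f"{n}.pkl","wb"))
    print(n,c["fx"],c["cx"],c["cy"],np.round(c["world_from_camera"],3).tolist())
E
```

```text
{'clock': 0.0, 'joints': [-1.212, 0.412, -0.013, 1.597, 0.006, 1.134, -0.082], 'joint_vel': [-0.0, -0.002, 0.001, -0.0, 0.001, 0.001, 0.0], 'joint_torque': [-0.001, -60.062, 0.681, -29.941, 0.014, 0.011, -0.0], 'tool_pos': [0.259, 0.569, 0.241], 'orientation': [0.212, 0.977, -0.001, -0.0], 'wrist_force': [1.181, -0.443, -0.321], 'wrist_torque': [-0.031, 0.013, 0.043], 'grip_force': 0.0, 'opening': 0.086}
top 502.24297778526704 326.147609281723 235.90405252623208 [[-0.013, -0.992, 0.129, 0.392], [-1.0, 0.012, -0.009, 0.136], [0.007, -0.129, -0.992, 1.208], [0.0, 0.0, 0.0, 1.0]]
scene 593.4519428145039 325.803431326349 235.99461123185384 [[-0.872, -0.239, 0.427, -0.016], [-0.489, 0.455, -0.744, 1.081], [-0.016, -0.858, -0.514, 0.724], [0.0, 0.0, 0.0, 1.0]]
```

View pics/top0.png

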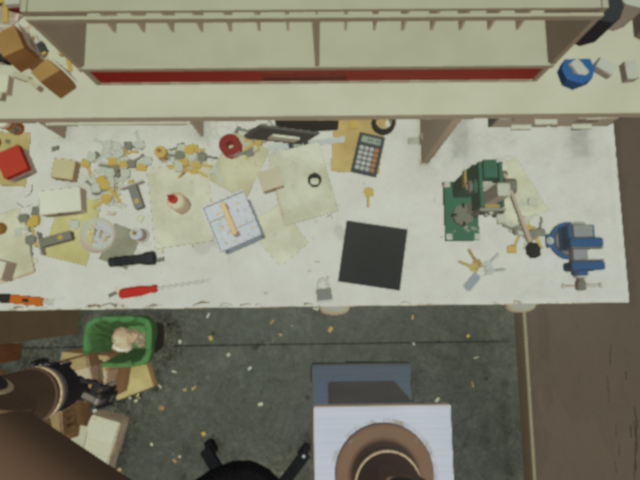

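View pics/scene0.png

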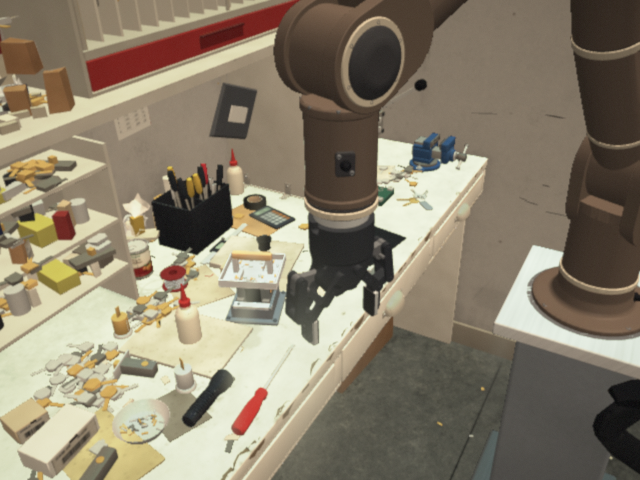

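The top view shows the tray at about (233,222), with its handle running (224,203) to (236,238). The mat is at about (373,255), the oil bottle at (178,203) and the parts box at (272,180). The scene view shows the tray on the dock, with the bottle to its left.

```bash
cat > h.py <<'E'
import numpy as np,cv2,pickle
def ray(c,uv,z):
    T=c["world_from_camera"];d=np.array([(uv[0]-c["cx"])/c["fx"],(uv[1]-c["cy"])/c["fy"],1]);d=T[:3,:3]@d;o=T[:3,3]
    return o+d*(z-o[2])/d[2]
def proj(c,p):
    T=c["world_from_camera"];q=T[:3,:3].T@(np.array(p)-T[:3,3]);return np.array([c["fx"]*q[0]/q[2]+c["cx"],c["fy"]*q[1]/q[2]+c["cy"]])
def mask_rect(m,c,z,name,big=True):
    n,l,st,ce=cv2.connectedComponentsWithStats(m.astype(np.uint8))
    i=1+np.argmax(st[1:,4]); v,u=np.nonzero(l==i)
    P=np.array([ray(c,(a,b),z)[:2] for a,b in zip(u,v)])*1000
    r=cv2.minAreaRect(P.astype(np.float32)); print(name,st[i].tolist(),"centre",np.round(P.mean(0),1),"rect",np.round(np.r_[r[0],r[1],r[2]],1),"pca");return P
E
python3 - <<'E'
from h import *
c=pickle.load(open("top.pkl","rb"));im=c["pixels"];hsv=cv2.cvtColor(im,cv2.COLOR_BGR2HSV)
Y,X=np.mgrid[:480,:640]
m=(hsv[...,2]<60)&(X>330)&(X<415)&(Y>212)&(Y<298); mask_rect(m,c,.003,"mat")
h=(hsv[...,1]>95)&(X>212)&(X<250)&(Y>195)&(Y<247); P=mask_rect(h,c,.132,"handle")
w,V=np.linalg.eigh(np.cov(P.T));print("handle dir",V[:,1],np.degrees(np.arctan2(V[1,1],V[0,1])))
for n,uv,z in(("bottle",(178,203),.06),("box",(272,180),.029),("loupe",(315,180),.033),("lock",(323,290),.016)):print(n,ray(c,uv,z).round(3))
cr=cv2.resize(im[180:270,190:290],None,fx=6,fy=6,interpolation=cv2.INTER_CUBIC);cv2.imwrite("pics/crop1.png",cr)
E
```

```text
mat [340, 225, 64, 64, 2861] centre [491.7  12. ] rect [500.3  13.7 139.8 139.   80.3] pca
handle [235, 233, 2, 1, 2] centre [540.5 322.2] rect [540.5 322.2   2.2   0.  -90.7] pca
handle dir [0.01175534 0.9999309 ] 89.32645296146602
bottle [0.622 0.469 0.06 ]
box [0.682 0.254 0.029]
loupe [0.68  0.151 0.033]
lock [0.418 0.135 0.016]
```

View pics/crop1.png

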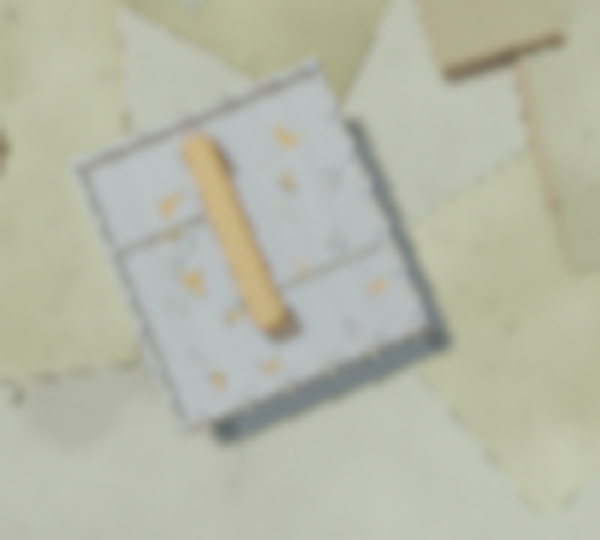

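```bash
python3 - <<'E'
from h import *
c=pickle.load(open("top.pkl","rb"));im=c["pixels"];g=im.max(2)
Y,X=np.mgrid[:480,:640]
m=(g<110)&(X>330)&(X<415)&(Y>215)&(Y<296); mask_rect(m,c,.003,"mat")
f=lambda p,z:ray(c,(190+(p[0]+.5)/6-.5,180+(p[1]+.5)/6-.5),z)[:2]*1000
R=np.array([f(p,.1) for p in((78,160),(318,60),(440,320),(185,425))]);print(R.round(0),R.mean(0))
for a in range(4):d=R[(a+1)%4]-R[a];print(np.linalg.norm(d).round(1),np.degrees(np.arctan2(d[1],d[0])).round(1))
H=np.array([f(p,.132) for p in((200,138),(272,324))]);d=H[0]-H[1];print(H.mean(0),np.linalg.norm(d),np.degrees(np.arctan2(d[1],d[0])))
E
```

```text
mat [339, 221, 68, 69, 3700] centre [501.   14.3] rect [501.6  14.5 147.1 147.1  80.9] pca
[[606. 402.]
 [643. 313.]
 [544. 267.]
 [506. 361.]] [575.07272149 335.5315718 ]
96.5 -67.4
109.1 -155.0
101.2 112.0
108.0 22.5
[573.42564933 336.80655809] 73.43587844338435 21.40254719440936
```

jog_arm --pt "-48 -10 0 -0.1 1" --pt "-96 -20 0 -0.2 1" --pt "-144 -31 0 -0.3 1" --pt "-192 -41 0 -0.4 1" --pt "-240 -51 0 -0.5 1" --pt "-288 -62 0 -0.6 1" --pt "-336 -72 0 -0.7 1" --pt "-383 -82 0 -0.82 1"

```text
clock: 0.9
tool_pos: [0.5747, 0.3341, 0.2419]
orientation: [-0.197, 0.98, -0.0, -0.0]
wrist_force: [0.1, 0.7, -0.1]
opening: 0.0856
grip_force: 0.0
```

jog_arm --pt "0 0 0 0 0.6" --pt "0 0 0 0 0.6" --pt "0 0 0 0 0.6"

```text
clock: 1.2
tool_pos: [0.5723, 0.3368, 0.2419]
orientation: [-0.196, 0.981, 0.0, -0.001]
wrist_force: [-0.1, 0.4, -0.1]
opening: 0.0516
grip_force: 0.0
```

```bash
cat >> h.py <<'E'
from scipy.spatial.transform import Rotation as Ro
def rel(s,p,yaw=None):
    "shift in tool mm to world p; turn so tool y has world yaw (deg)"
    R=Ro.from_quat(s["orientation"]).as_matrix();d=R.T@(np.array(p)-s["tool_pos"])*1000
    y=np.degrees(np.arctan2(R[1,1],R[0,1]));t=0 if yaw is None else -np.radians((yaw-y+90)%180-90)
    print("shift",d.round(1),"turn",round(t,3),"tool y yaw",y.round(1),"tilt",np.degrees(np.arccos(-R[2,2])).round(2))
E
python3 - <<'E'
from h import *
from cell import env
s=env.state();print(s["clock"],s["tool_pos"].round(4) if hasattr(s["tool_pos"],"round") else s["tool_pos"],s["opening"],s["wrist_force"],np.round(s["joints"],2));rel(s,(.574,.336,.116),112.4)
c=env.read_camera("wrist");pickle.dump(c,open("w1.pkl","wb"));cv2.imwrite("pics/w1.png",c["pixels"]);print(c["fx"],c["world_from_camera"].round(3).tolist())
E
```

```text
1.2 [0.5723 0.3368 0.2419] 0.05163322093953136 [-0.05943169  0.37600745 -0.06072612] [-0.57  0.48 -0.06  1.49  0.03  1.17  1.34]
shift [ -1.4  -1.5 125.9] turn 0.003 tool y yaw 112.6 tilt 0.08
379.3884668848391 [[-0.383, 0.884, 0.27, 0.503], [0.924, 0.366, 0.113, 0.307], [0.001, 0.293, -0.956, 0.373], [0.0, 0.0, 0.0, 1.0]]
```

View pics/w1.png

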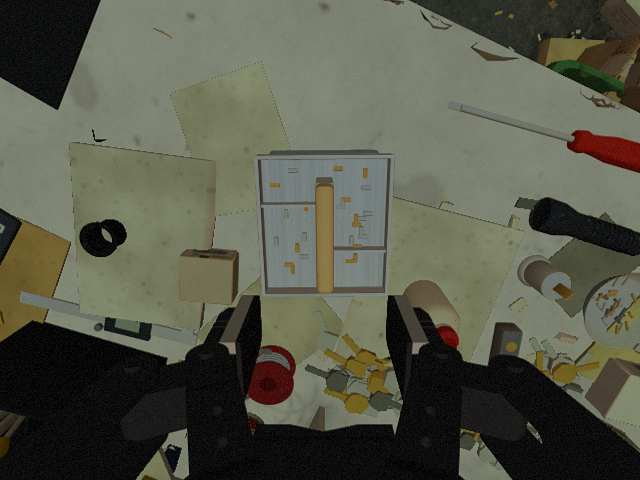

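The wrist view shows the handle top running (325,187) to (325,292), with the tray rim corners at (256,155), (394,153), (387,295) and (262,297). The bottle is at about (430,310), to the right.

```bash
python3 - <<'E'
from h import *
c=pickle.load(open("w1.pkl","rb"))
A,B=[ray(c,p,.132) for p in((325,187),(325,292))];print(A.round(4),B.round(4),((A+B)/2).round(4),np.linalg.norm(A-B),np.degrees(np.arctan2(*(B-A)[1::-1])))
R=np.array([ray(c,p,.1) for p in((256,155),(394,153),(387,295),(262,297))]);print(R.round(3),R.mean(0).round(4))
from cell import env
rel(env.state(),((A+B)/2)*[1,1,0]+[0,0,.116])
print(proj(c,(0.622,0.469,.0)))
E
```

```text
[0.5382 0.3235 0.132 ] [0.6058 0.3515 0.132 ] [0.572  0.3375 0.132 ] 0.07318139677597046 22.57493860404681
[[0.541 0.272 0.1  ]
 [0.502 0.361 0.1  ]
 [0.603 0.404 0.1  ]
 [0.642 0.313 0.1  ]] [0.5721 0.3375 0.1   ]
shift [-2.000e-01  1.000e-01  1.261e+02] turn 0 tool y yaw 112.6 tilt 0.07
[419.54128258 290.89262565]
```

jog_arm --pt "0 0 30 0 0.6" --pt "0 0 60 0 0.6" --pt "0 0 90 0 0.6" --pt "0 0 110 0 0.6" --pt "0 0 120 0 0.6" --pt "0 0 125 0 0.6" --pt "0 0 125 0 0.6" --squeeze 40

```text
clock: 1.95
tool_pos: [0.5731, 0.3365, 0.1175]
orientation: [-0.196, 0.981, 0.0, 0.0]
wrist_force: [-0.2, -0.3, -0.5]
opening: 0.0511
grip_force: 0.0
```

jog_arm --pt "0 0 0 0 0.1" --pt "0 0 0 0 0" --pt "0 0 0 0 0" --pt "0 0 0 0 0" --pt "0 0 0 0 0" --pt "0 0 0 0 0"

```text
clock: 2.55
tool_pos: [0.5738, 0.3362, 0.1182]
orientation: [-0.195, 0.981, 0.0, 0.001]
wrist_force: [-0.9, 0.4, 5.9]
opening: 0.0114
grip_force: 41.5
```

jog_arm --pt "0 0 -4 0 0" --pt "0 0 -10 0 0" --pt "0 0 -20 0 0" --pt "0 0 -35 0 0" --pt "0 0 -55 0 0" --pt "0 0 -75 0 0" --pt "0 0 -90 0 0" --pt "0 0 -90 0 0"

```text
clock: 3.35
tool_pos: [0.5747, 0.3365, 0.2107]
orientation: [-0.195, 0.981, 0.001, 0.002]
wrist_force: [0.4, 0.8, -1.3]
opening: 0.011
grip_force: 40.5
```

```bash
python3 - <<'E'
from h import *
from cell import env
s=env.state();print(s["clock"],s["tool_pos"].round(4),s["opening"],s["wrist_force"],s["wrist_torque"]);rel(s,(.5015,.0145,.2),99)
c=env.read_camera("scene");cv2.imwrite("pics/s2.png",c["pixels"][170:400,150:470])
E
```

```text
3.35 [0.5747 0.3365 0.2107] 0.011014209761966634 [ 0.43632956  0.75478156 -1.3483264 ] [-0.03172423  0.02022694 -0.01354293]
shift [ 191.  -269.4    9.5] turn 0.236 tool y yaw 112.5 tilt 0.29
```

View pics/s2.png

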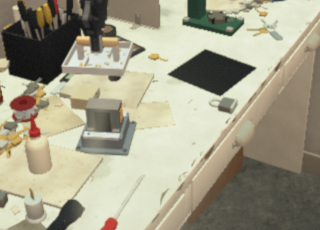

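The crop shows the tray hanging level from the fingers at (100,55) and the cassette exposed in its dock at (103,130).

jog_arm --pt "12 -17 0 0 0" --pt "36 -51 0 0.03 0" --pt "64 -90 0 0.06 0" --pt "92 -130 0 0.1 0" --pt "120 -170 0 0.14 0" --pt "148 -209 0 0.18 0" --pt "172 -243 0 0.21 0" --pt "185 -261 0 0.23 0"

```text
clock: 4.2
tool_pos: [0.5009, 0.0197, 0.2065]
orientation: [-0.079, 0.997, -0.001, -0.001]
wrist_force: [-0.1, 0.1, -1.2]
opening: 0.0112
grip_force: 40.4
```

jog_arm --pt "6 -8 0 0 0" --pt "6 -8 0 0 0" --pt "6 -8 0 0 0"

```text
clock: 4.5
tool_pos: [0.4982, 0.0169, 0.2071]
orientation: [-0.083, 0.997, 0.0, 0.0]
wrist_force: [-0.0, 0.0, -1.4]
opening: 0.0111
grip_force: 40.4
```

```bash
python3 - <<'E'
from h import *
from cell import env
s=env.state();print(s["clock"],s["tool_pos"].round(4),s["opening"],s["wrist_force"]);rel(s,(.5015,.0145,.043),99)
E
```

```text
4.5 [0.4982 0.0169 0.2071] 0.011117485062342567 [-0.0269153   0.03609143 -1.36646961]
shift [ -2.8  -3.  164.1] turn 0.009 tool y yaw 99.5 tilt 0.05
```

jog_arm --pt "-1 -1 20 0 0" --pt "-2 -2 50 0 0" --pt "-3 -3 80 0 0" --pt "-3 -3 105 0 0" --pt "-3 -3 125 0 0" --pt "-3 -3 140 0 0" --pt "-3 -3 150 0 0" --pt "-3 -3 154 0 0"

```text
clock: 5.3
tool_pos: [0.5012, 0.0139, 0.0522]
orientation: [-0.083, 0.997, 0.0, -0.001]
wrist_force: [-0.3, -0.2, -1.8]
opening: 0.0108
grip_force: 40.4
```

jog_arm --pt "0 0 2 0 0" --pt "0 0 4 0 0" --pt "0 0 5 0 0" --pt "0 0 6 0 0" --pt "0 0 7 0 0" --pt "0 0 7 0 0"

```text
clock: 5.9
tool_pos: [0.5014, 0.0124, 0.0464]
orientation: [-0.081, 0.997, 0.0, 0.0]
wrist_force: [-0.3, 0.6, -1.3]
opening: 0.0114
grip_force: 40.4
```

jog_arm --pt "0 0 1 0 0" --pt "0 0 1 0 0" --pt "0 0 2 0 0" --pt "0 0 2 0 0" --pt "0 0 3 0 0" --pt "0 0 3 0 0"

```text
clock: 6.5
tool_pos: [0.5014, 0.0125, 0.0433]
orientation: [-0.082, 0.997, 0.0, 0.0]
wrist_force: [-0.7, 0.8, -0.6]
opening: 0.0109
grip_force: 40.5
```

Touching is just starting, so I'll go down 1–2 mm more.

jog_arm --pt "0 0 0.5 0 0" --pt "0 0 1 0 0" --pt "0 0 1 0 0" --pt "0 0 1.5 0 0" --pt "0 0 1.5 0 0"

```text
clock: 7.0
tool_pos: [0.5014, 0.0127, 0.043]
orientation: [-0.082, 0.997, 0.0, 0.0]
wrist_force: [-6.2, 0.6, 15.9]
opening: 0.0113
grip_force: 43.0
```

Down. I'll open to 0.5 to stay inside the walls, then rise.

jog_arm --pt "0 0 -1 0 0.2" --pt "0 0 -1 0 0.4" --pt "0 0 -1 0 0.5" --pt "0 0 -1 0 0.5" --pt "0 0 -1 0 0.5"

```text
clock: 7.5
tool_pos: [0.5013, 0.0124, 0.0426]
orientation: [-0.082, 0.997, 0.0, -0.0]
wrist_force: [0.2, -0.0, 0.3]
opening: 0.0426
grip_force: 0.0
```

jog_arm --pt "0 0 -5 0 0.5" --pt "0 0 -15 0 0.5" --pt "0 0 -35 0 0.5" --pt "0 0 -65 0 0.5" --pt "0 0 -100 0 0.5" --pt "0 0 -140 0 0.7" --pt "0 0 -165 0 0.9" --pt "0 0 -170 0 1"

```text
clock: 8.3
tool_pos: [0.5031, 0.0125, 0.217]
orientation: [-0.081, 0.997, 0.0, 0.003]
wrist_force: [0.1, -0.5, -1.0]
opening: 0.0834
grip_force: 0.0
```

```bash
python3 - <<'E'
from h import *
from cell import env
s=env.state();print(s["clock"],s["tool_pos"].round(4),s["opening"],s["wrist_force"]);rel(s,(.566,.335,.213),112.4)
c=env.read_camera("top");cv2.imwrite("pics/t3.png",cv2.resize(c["pixels"][170:310,180:440],None,fx=3,fy=3))
E
```

```text
8.3 [0.5031 0.0125 0.217 ] 0.08335498753932744 [ 0.13582409 -0.51628504 -1.03783236]
shift [-114.4  308.     4.7] turn -0.228 tool y yaw 99.3 tilt 0.38
```

View pics/t3.png

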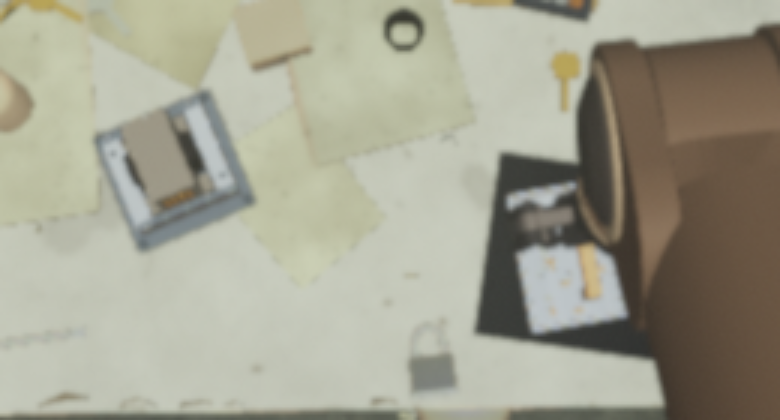

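The tray stands on the mat at about crop (570,260). The cassette is upright in its dock at (165,155), with the catches visible on both sides.

jog_arm --pt "-8 20 0 0 1" --pt "-24 62 0 -0.03 1" --pt "-40 103 0 -0.07 1" --pt "-56 145 0 -0.11 1" --pt "-72 186 0 -0.15 1" --pt "-88 228 0 -0.19 1" --pt "-104 268 0 -0.22 1" --pt "-117 300 0 -0.23 1"

```text
clock: 9.15
tool_pos: [0.5672, 0.33, 0.2112]
orientation: [-0.197, 0.98, 0.0, -0.001]
wrist_force: [0.3, -0.4, 0.9]
opening: 0.0855
grip_force: 0.0
```

jog_arm --pt "-2 9 0 0 1" --pt "-2 9 0 0 1" --pt "-2 9 0 0 1" --pt "-2 9 0 0 1"

```text
clock: 9.55
tool_pos: [0.5668, 0.3343, 0.2127]
orientation: [-0.194, 0.981, -0.001, -0.0]
wrist_force: [0.8, 0.7, 1.2]
opening: 0.0856
grip_force: 0.0
```

```bash
python3 - <<'E'
from h import *
from cell import env
s=env.state();print(s["clock"],s["tool_pos"].round(4),s["opening"],s["wrist_force"]);rel(s,(.572,.3375,.054),112.5)
c=env.read_camera("wrist");pickle.dump(c,open("w2.pkl","wb"));cv2.imwrite("pics/w2.png",cv2.resize(c["pixels"][120:320,220:430],None,fx=3,fy=3,interpolation=cv2.INTER_CUBIC)[:600])
E
```

```text
9.55 [0.5668 0.3343 0.2127] 0.08564264062685484 [0.80246803 0.69331558 1.17472745]
shift [ -6.1   1.1 158.7] turn -0.002 tool y yaw 112.4 tilt 0.07
```

View pics/w2.png

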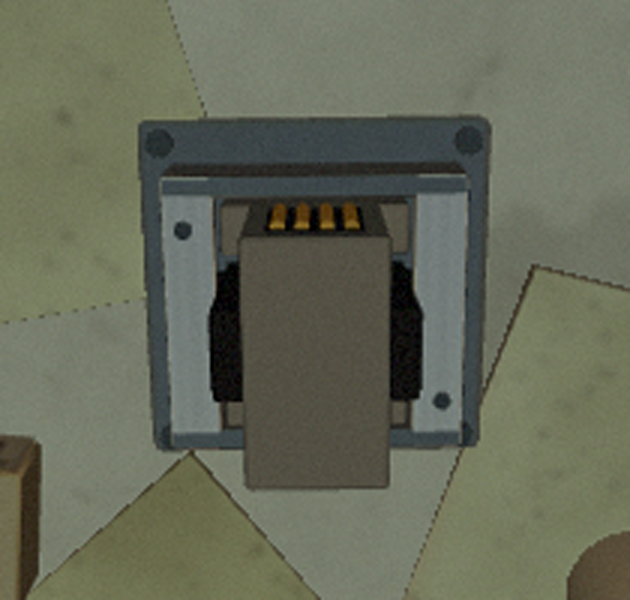

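The cassette's core top has crop corners (241,237), (388,237), (388,488) and (246,488). The black catches show on both sides at x≈211 and 422.

```bash
python3 - <<'E'
from h import *
from cell import env
c=pickle.load(open("w2.pkl","rb"));f=lambda p,z:ray(c,(220+(p[0]+.5)/3-.5,120+(p[1]+.5)/3-.5),z)
R=np.array([f(p,.084) for p in((241,237),(388,237),(388,488),(246,488))]);print(R.round(4),R.mean(0).round(4))
d=(R[2]+R[3]-R[0]-R[1])/2;print(np.linalg.norm(d),np.linalg.norm(R[1]-R[0]),np.linalg.norm(R[2]-R[3]),np.degrees(np.arctan2(d[1],d[0])))
D=np.array([f(p,.036) for p in((161,178),(469,178),(463,443),(170,443))]);print(D.mean(0).round(4))
m=R.mean(0);m[2]=.054;rel(env.state(),m,112.5)
E
```

```text
[[0.5498 0.3091 0.084 ]
 [0.5369 0.3406 0.084 ]
 [0.5946 0.3657 0.084 ]
 [0.608  0.3331 0.084 ]] [0.5723 0.3371 0.084 ]
0.0629348305400293 0.03402342100994568 0.0351669990620615 22.951183855754245
[0.5722 0.3372 0.036 ]
shift [ -6.    0.5 158.9] turn -0.002 tool y yaw 112.4 tilt 0.05
```

jog_arm --pt "-3 0.5 20 0 1" --pt "-6 0.5 50 0 1" --pt "-6 0.5 80 0 1" --pt "-6 0.5 105 0 1" --pt "-6 0.5 125 0 1" --pt "-6 0.5 142 0 1" --pt "-6 0.5 153 0 1" --pt "-6 0.5 157 0 1" --squeeze 60

```text
clock: 10.4
tool_pos: [0.5717, 0.3381, 0.0549]
orientation: [-0.195, 0.981, -0.0, -0.001]
wrist_force: [0.7, 0.5, 1.0]
opening: 0.0848
grip_force: 0.0
```

jog_arm --pt "0 0 0 0 1" --pt "0 0 0 0 1" --pt "0 0 0 0 0.85"

```text
clock: 10.7
tool_pos: [0.5724, 0.3397, 0.0569]
orientation: [-0.195, 0.981, 0.0, 0.001]
wrist_force: [1.0, -0.1, -0.2]
opening: 0.0732
grip_force: 0.0
```

```bash
python3 - <<'E'
from h import *
from cell import env
s=env.state();print(s["clock"],s["tool_pos"].round(4),s["opening"],s["wrist_force"]);rel(s,(.5723,.3371,.052),112.6)
E
```

```text
10.7 [0.5724 0.3397 0.0569] 0.07317976762176832 [ 1.0319188  -0.14948038 -0.21900692]
shift [ 1.1 -2.3  4.9] turn -0.001 tool y yaw 112.5 tilt 0.1
```

jog_arm --pt "1 -2 2 0 0.85" --pt "1 -2 4 0 0.85" --pt "1 -2 4 0 0.85" --pt "1 -2 4 0 0.85"

```text
clock: 11.1
tool_pos: [0.5716, 0.337, 0.0517]
orientation: [-0.195, 0.981, -0.0, -0.0]
wrist_force: [-0.0, 0.0, 0.6]
opening: 0.0723
grip_force: 0.0
```

```bash
python3 - <<'E'
from h import *
from cell import env
for i in range(3):
    s=env.state();print(s["clock"],s["tool_pos"].round(4),s["opening"],s["wrist_force"]);rel(s,(.5723,.3371,.053),112.6)
    env.read_camera("wrist")
E
```

```text
11.1 [0.5716 0.337  0.0517] 0.07232967772986784 [-0.03502189  0.00414976  0.62180596]
shift [-0.7 -0.2 -1.3] turn -0.001 tool y yaw 112.5 tilt 0.01
11.15 [0.5716 0.3371 0.0518] 0.07287117461943601 [-0.08037583  0.43003187  0.26624394]
shift [-0.6 -0.3 -1.2] turn -0.001 tool y yaw 112.5 tilt 0.01
11.2 [0.5717 0.3372 0.0518] 0.07240748535902154 [-0.6303329  -0.27498107  0.34303959]
shift [-0.6 -0.3 -1.2] turn -0.001 tool y yaw 112.5 tilt 0.0
```

jog_arm --pt "0 0 0 0 0.65" --pt "0 0 0 0 0.5" --pt "0 0 0 0 0.3" --pt "0 0 0 0 0" --pt "0 0 0 0 0" --pt "0 0 0 0 0" --pt "0 0 0 0 0" --pt "0 0 0 0 0" --squeeze 60

```text
clock: 12.05
tool_pos: [0.5727, 0.3377, 0.0537]
orientation: [-0.195, 0.981, 0.001, 0.001]
wrist_force: [-1.2, -1.3, 9.9]
opening: 0.0355
grip_force: 61.4
```

```bash
python3 - <<'E'
from h import *
from cell import env
s=env.state();print(s["clock"],s["tool_pos"].round(4),s["opening"],s["grip_force"],s["wrist_force"]);rel(s,(.5723,.3371,.052),112.6)
c=env.read_camera("wrist");cv2.imwrite("pics/w3.png",c["pixels"])
E
```

```text
12.05 [0.5727 0.3377 0.0537] 0.035454808266097544 61.430320143699646 [-1.20236512 -1.31391579  9.88767428]
shift [ 0.6 -0.4  1.7] turn -0.001 tool y yaw 112.5 tilt 0.15
```

View pics/w3.png

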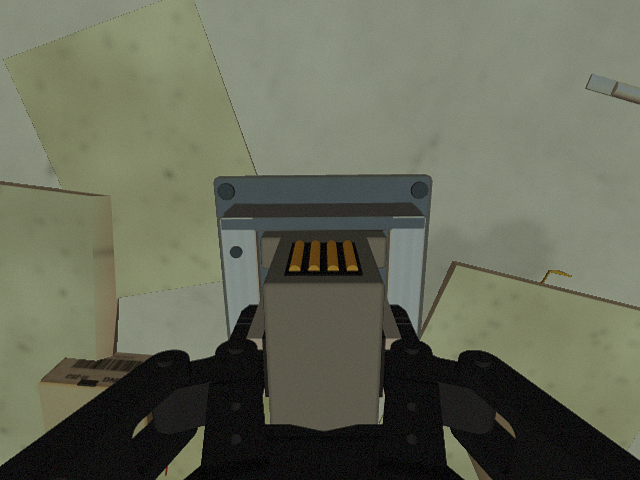

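The wrist view shows the fingers centred on the cassette, with the pads at (258,330) and (393,330). The opening of 35.5 mm is below the 40 expected, so I'll test for compliance with less squeeze.

jog_arm --pt "0 0 0 0 0" --pt "0 0 0 0 0" --pt "0 0 0 0 0" --squeeze 35

```text
clock: 12.4
tool_pos: [0.5726, 0.3377, 0.0536]
orientation: [-0.195, 0.981, 0.0, 0.001]
wrist_force: [-1.1, -0.9, 10.1]
opening: 0.0351
grip_force: 61.4
```

jog_arm --pt "0 0 -0.5 0 0" --pt "0 0 -1 0 0" --pt "0 0 -2 0 0" --pt "0 0 -2 0 0"

```text
clock: 12.8
tool_pos: [0.5716, 0.337, 0.0537]
orientation: [-0.195, 0.981, -0.0, -0.0]
wrist_force: [-0.2, -0.2, 2.5]
opening: 0.0356
grip_force: 60.5
```

jog_arm --pt "0 0 -1 0 0" --pt "0 0 -2 0 0" --pt "0 0 -3 0 0" --pt "0 0 -3 0 0"

```text
clock: 13.2
tool_pos: [0.5715, 0.337, 0.0567]
orientation: [-0.195, 0.981, -0.0, -0.0]
wrist_force: [0.0, 0.1, -2.3]
opening: 0.0354
grip_force: 60.1
```

The load is only the cassette's weight, 3 mm up and past the 1.5 mm play, so the hooks are free. Lifting.

jog_arm --pt "0 0 -5 0 0" --pt "0 0 -15 0 0" --pt "0 0 -30 0 0" --pt "0 0 -50 0 0" --pt "0 0 -72 0 0" --pt "0 0 -95 0 0" --pt "0 0 -112 0 0" --pt "0 0 -120 0 0"

```text
clock: 14.0
tool_pos: [0.5726, 0.3377, 0.1804]
orientation: [-0.195, 0.981, 0.001, 0.002]
wrist_force: [-0.8, -0.3, -2.1]
opening: 0.0356
grip_force: 60.1
```

jog_arm --pt "0 0 -5 0 0" --pt "0 0 -5 0 0" --pt "0 0 -5 0 0" --pt "0 0 -5 0 0" --pt "0 0 -5 0 0"

```text
clock: 14.5
tool_pos: [0.5714, 0.3369, 0.1809]
orientation: [-0.195, 0.981, -0.0, -0.001]
wrist_force: [-0.8, 0.2, -2.0]
opening: 0.0356
grip_force: 60.1
```

```bash
python3 - <<'E'
from h import *
from cell import env
s=env.state();print(s["clock"],s["tool_pos"].round(4),s["opening"],s["grip_force"],s["wrist_force"],np.abs(s["joint_vel"]).max());rel(s,(.5723,.3371,.18),112.6)
a=env.read_camera("scene")["pixels"];b=env.read_camera("top")["pixels"]
A=cv2.resize(a[190:340,180:440],(780,300) and None,fx=2.3,fy=2);B=cv2.resize(b[170:310,180:440],None,fx=2.3,fy=2)
cv2.imwrite("pics/f.png",np.vstack([A,B]))
E
```

```text
14.5 [0.5714 0.3369 0.1809] 0.03559308960305488 60.12915104627609 [-0.78539926  0.2192502  -1.98506398] 0.003244658590728434
shift [-1.  -0.1  0.9] turn -0.001 tool y yaw 112.5 tilt 0.08
```

View pics/f.png

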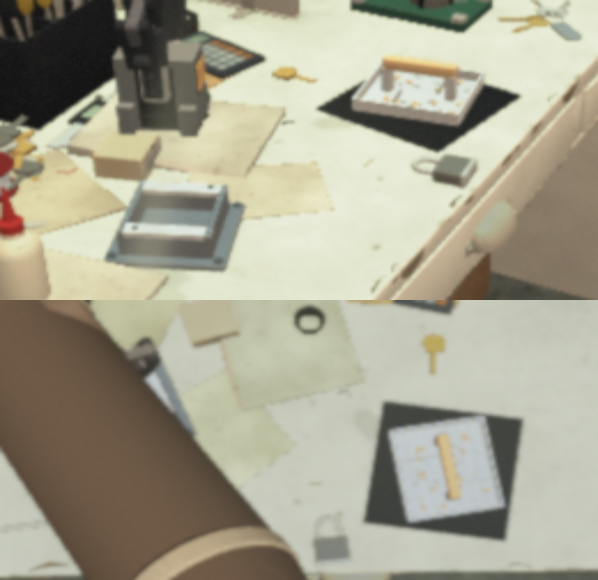

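The cassette hangs upright and well clear of the empty dock at (160,80). The tray stands in the middle of the mat at (445,468), and everything else is undisturbed.

```bash
python3 -c "
from cell import env
print(env.sign_off())"
```

```text
the job is handed in; nothing more can be done
None
```

I handed the job in at about 14.5 s: the tray stands in the middle of the mat, and the cassette is held upright about 10 cm above the dock's top edge with its catches squeezed. `sign_off()` returned no verdict. The catch travel was not measured directly: the fingers read 35.5 mm open against the 40 mm expected, but the cassette came free carrying only its own weight.

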